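Find the loaded film can by weight and index it into the processor

TASK

One of the three look-alike black film cans holds a roll of film and the other two are empty; they must not be opened, so feel by lifting which is much the heaviest. Stand that can squarely on the blue pad of the processor's turntable and let go, then turn the turntable anticlockwise by its yellow handle until it comes up against its stop, with the can still standing on the pad. Keep all cans upright, leave the empty ones standing in their own places, and do not disturb the other things on the bench.

Things in the scene. Friction and masses are not known exactly. Their poses are not given: they have to be found in the camera images.
- can_a: Light-tight film can, upright black cylinder 64 mm in diameter with a grey lid 67 mm wide (top at 110 mm) and a red knob on it, 32 mm in diameter, from 110 to 140 mm above the can's foot, on its axis. The three cans look the same; an empty one weighs about 0.27 kg, the one with film about 0.64 kg (each within 20 percent). Origin: centre of the underside, z up.
- can_b: Light-tight film can, upright black cylinder 64 mm in diameter with a grey lid 67 mm wide (top at 110 mm) and a red knob on it, 32 mm in diameter, from 110 to 140 mm above the can's foot, on its axis. The three cans look the same; an empty one weighs about 0.27 kg, the one with film about 0.64 kg (each within 20 percent). Origin: centre of the underside, z up.
- can_c: Light-tight film can, upright black cylinder 64 mm in diameter with a grey lid 67 mm wide (top at 110 mm) and a red knob on it, 32 mm in diameter, from 110 to 140 mm above the can's foot, on its axis. The three cans look the same; an empty one weighs about 0.27 kg, the one with film about 0.64 kg (each within 20 percent). Origin: centre of the underside, z up.
- pad: Round blue pad, 96 mm in diameter and 3 mm thick, fixed on the white turntable, its centre 70 mm from the turntable's axis, across from the yellow handle; its top lies 45 mm above the bench. Origin: centre of its underside (42 mm above the bench); it turns with the turntable.
- rotor (a joint): Angle of the white turntable (260 mm in diameter, top 42 mm above the bench) in rad, growing anticlockwise seen from above; it starts between 0 and 0.35. The end stop is at about 1.5, where the pad faces the grey drive unit. Stiff bearing: it stays where it is left and takes about 3 N at the handle.
- handle (a point): Centre of the top of the yellow upright handle of the turntable, a round post 24 mm in diameter and 60 mm tall (42 to 102 mm above the bench), 105 mm from the turntable's axis.
- axis (a point): Point on the turntable's upright axis at the height of its top face (42 mm above the bench). The grey drive unit (80 x 130 mm, 130 mm high) is fixed 190 mm from it, along this point's +x, and the handle stands along its +y when joint rotor is 0.
- cassette: Bystander: yellow film cassette standing upright, 25 mm in diameter, 48 mm tall; origin under its centre.
- amber: Bystander: amber bottle, 66 mm in diameter, 150 mm tall; origin under its centre.
- jug: Bystander: white jug, 90 mm in diameter, 110 mm tall, with a side handle; origin under its centre.
- paperbox: Bystander: cardboard paper box 100 x 130 x 30 mm; origin under its centre.
- white: Bystander: white bottle with a green cap, 66 mm in diameter, 160 mm tall; origin under its centre.
- tongs: Bystander: wooden print tongs lying flat, about 175 mm long along x, 28 mm wide, 9 mm high; origin under the centre.

How it is judged:
On the way, in this order (a step that is already met when the one before it is completed fails the run):
1. the loaded can stands released on the blue pad (((horizontal distance between can_a and pad below 0.018 m and contact force between can_a and pad above 4.2 N and angle between can_a's own z axis and vertical below 0.1 rad and contact force between each of the arm, the fingers and can_a below 0.2 N and linear speed of can_a below 0.03 m/s) or (horizontal distance between can_b and pad below 0.018 m and contact force between can_b and pad above 4.2 N and angle between can_b's own z axis and vertical below 0.1 rad and contact force between each of the arm, the fingers and can_b below 0.2 N and linear speed of can_b below 0.03 m/s) or (horizontal distance between can_c and pad below 0.018 m and contact force between can_c and pad above 4.2 N and angle between can_c's own z axis and vertical below 0.1 rad and contact force between each of the arm, the fingers and can_c below 0.2 N and linear speed of can_c below 0.03 m/s))), for 0.2 s.
2. the turntable is turned anticlockwise against its stop (value of joint rotor above 1.44 rad), for 0.1 s.
At the end, for the whole second after the job is handed in: Turntable within 0.06 rad of its stop; loaded can (bearing on the pad with over 4.2 N) upright within 0.1 rad, at rest, released, within 18 mm of the pad centre; both empty cans upright, at rest, within 40 mm of where they began (value of joint rotor above 1.44 rad and ((horizontal distance between can_a and pad below 0.018 m and contact force between can_a and pad above 4.2 N and angle between each of can_a, can_b, can_c's own z axis and vertical below 0.1 rad and contact force between each of the arm, the fingers and can_a below 0.2 N and linear speed of each of can_a, can_b, can_c below 0.03 m/s and distance of each of can_b, can_c from where it was at the start of the episode below 0.04 m) or (horizontal distance between can_b and pad below 0.018 m and contact force between can_b and pad above 4.2 N and angle between each of can_b, can_a, can_c's own z axis and vertical below 0.1 rad and contact force between each of the arm, the fingers and can_b below 0.2 N and linear speed of each of can_b, can_a, can_c below 0.03 m/s and distance of each of can_a, can_c from where it was at the start of the episode below 0.04 m) or (horizontal distance between can_c and pad below 0.018 m and contact force between can_c and pad above 4.2 N and angle between each of can_c, can_a, can_b's own z axis and vertical below 0.1 rad and contact force between each of the arm, the fingers and can_c below 0.2 N and linear speed of each of can_c, can_a, can_b below 0.03 m/s and distance of each of can_a, can_b from where it was at the start of the episode below 0.04 m))); the robot touches nothing.
It fails at once if a can is tipped by more than 0.5 rad (angle between any of can_a, can_b, can_c's own z axis and vertical above 0.5 rad).
It fails at once if one of the other loose things is moved by more than 40 mm (distance of any of cassette, amber, jug, paperbox, white, tongs from where it was at the start of the episode above 0.04 m).
It also fails if it takes over 72 s, if anything falls off the work surface, if the arm or the gripper's body presses on something with over 40 N, if the wrist force passes 120 N, or if a joint passes its speed limit or range.

ROBOT

A 6-joint arm with a two-finger parallel gripper is mounted at the origin on the work surface. World frame = base frame: x ahead of the robot, y to its left, z up, the work surface at z = 0. Lengths are in m, angles in rad, forces in N, time in s.
With the tool pointing down it reaches from about 0.275 to 0.775 m from the base axis. Payload 14.6 kg.
Tool frame: the origin (TCP) lies midway between the tips of the shut fingers; the grasp point (between the pads) lies 19 mm behind it; y points along the fingers, z is the direction in which the jaws open and shut, and the axes are right-handed (so a half turn about y gives the same grasp; the last joint's range is limited). The gripper opens to 85 mm and grips with 20 to 120 N. Pads are 22 mm wide; open, the fingers measure 114 mm over their backs; the gripper's body (76 mm by 85 mm) begins 54 mm behind the grasp point. The pads swing forward as they close: fully open they stand 13 mm farther back than shut.
Start: joints at [-0.155, 0.263, -0.048, 1.259, 0, 1.415], TCP at [0.525, -0, 0.202] pointing down, gripper open.
Joint ranges: [-2.65, 2.65], [-0.89, 1.7], [-1.18, 1.37], [-2.13, 2.11], [-1.35, 1.29], [-3.14, 3.14]. Speed limits (rad/s): [1.89, 1.89, 2.57, 2.79, 3.14, 3.14].

INTERFACE

Orientations are given as a unit quaternion [w, x, y, z].
In Python, from bench import telemetry, cams, manip gives the robot as it stands. The module is installed in compiled form; this text tells all that it offers.
- The arm moves only by the shell command python3 -m jog 'ROWS' [FORCE]. ROWS is JSON, a list of rows, each an object of numbers: "rx", "ry", "rz": the turn, a rotation vector about the world's x, y, z in rad; "x", "y", "z": the shift along the world's x, y, z in m; "fingers": the opening, from 0 (shut) to 1 (fully open). In form: [{"rx": .., "ry": .., "rz": .., "x": .., "y": .., "z": .., "fingers": ..}, ...]. A call has 1 to 12 rows; each row shifts and turns the pose as measured when the row begins; what a row does not reach is not made up. A row lasts 1/12 s, in which the tool goes at most 41.7 mm and 7.16 degrees, less where a joint would pass 70% of its speed; a pose out of reach is approached as far as the arm can. A call with a gripper value outside its range is refused whole. The fingers move at their own pace and stop on an object; FORCE is the grip in N (left out, the last holds). Time passes only in rows, so rows that do not move let the fingers close. It gives the time, the measured TCP pose, the force and the opening at its end, in the units of the state.
- telemetry.observe(): the state, without advancing time (a new reading comes with each control period).
- cams.capture(name): name is "scene" or "side" or "wrist"; returns a dict with "img" (420x560x3 uint8, red, green, blue), "z_map" (420x560 float32, m along the optical axis (not along the pixel's ray), 0 where there is no reading), "fx", "fy", "cx", "cy" (pixels), "R" (3x3) and "t" (3): a world point X has camera coordinates R X + t. Camera axes: x right, y down, z forward; pixel columns grow to the right and rows downward; lengths in m; the calibration is good to about 2 mm. A picture is of the moment at which its call begins.
- manip.hand_in(): hands the job in, once; it reports no verdict.
The state is a dict: "clock": time; "joint_pos": joint angles; "dq": joint speeds; "effort": joint torques, N m; "tool_pos": TCP position; "ee_rot": TCP orientation; "contact_force": force on the tool from outside, world axes, zero at the start; "torque": the same for the moment, N m; "width": finger opening in m.
Only numpy, scipy, OpenCV 4.12 (cv2) and the standard library are available. Lean on these libraries where they do the work, as an engineer would, in place of code of your own. Each camera call takes 0.05 s, during which the arm holds its last target. There are 200 camera calls.

## Working session

There is one attempt and no reset: what is moved stays moved. The work goes in short steps, Python scripts to look and compute and a shell command to move; the robot and the scene stay as the last step left them, time stands still between calls to the robot, and variables do not carry over. Pictures are saved under pics/ and viewed, about 8 in all and at most 12, crops included, and the job is handed in when it is done.

```bash
mkdir -p pics
cat > h.py <<'E'
import numpy as np, cv2
from bench import telemetry, cams, manip
def cap(n, f=None):
    c=cams.capture(n)
    if f: cv2.imwrite('pics/'+f, c['img'][:,:,::-1])
    return c
def world(c):
    "world point of every pixel from the depth map"
    v,u=np.mgrid[:420,:560]; z=c['z_map']
    P=np.stack([(u-c['cx'])/c['fx']*z,(v-c['cy'])/c['fy']*z,z],-1)
    W=(P-c['t'])@c['R']; W[z==0]=np.nan
    return W
def ray(c,u,v,h):
    d=c['R'].T@np.array([(u-c['cx'])/c['fx'],(v-c['cy'])/c['fy'],1]); o=-c['R'].T@c['t']
    return o+d*(h-o[2])/d[2]
def st():
    s=telemetry.observe()
    print({k:np.round(s[k],3).tolist() for k in s})
E
python3 - <<'E'
from h import *
st()
ims=[]
for n in('scene','side'):
    c=cap(n,n+'0.png'); np.savez(n+'0.npz',**c); print(n,-c['R'].T@c['t'])
E
```

```text
{'clock': 0.0, 'joint_pos': [-0.155, 0.264, -0.049, 1.259, -0.0, 1.415], 'dq': [0.002, -0.002, 0.0, -0.0, -0.001, 0.0], 'effort': [0.001, -63.761, 38.457, 0.014, 0.0, -0.0], 'tool_pos': [0.525, 0.0, 0.202], 'ee_rot': [0.5, -0.5, 0.5, -0.5], 'contact_force': [0.286, -0.601, -0.638], 'torque': [-0.002, -0.019, 0.027], 'width': 0.085}
scene [1.28908698 0.62495988 0.75374497]
side [ 0.30047684 -0.80614108  0.6204463 ]
```

View pics/scene0.png

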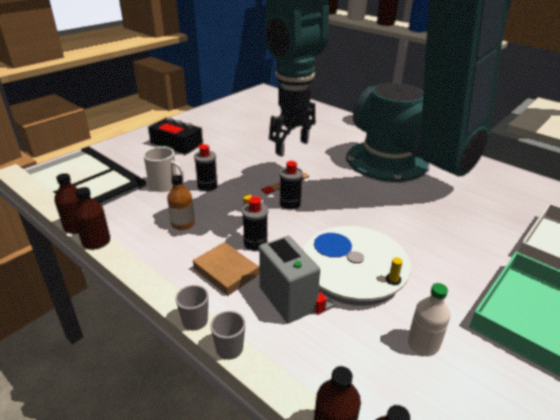

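View pics/side0.png

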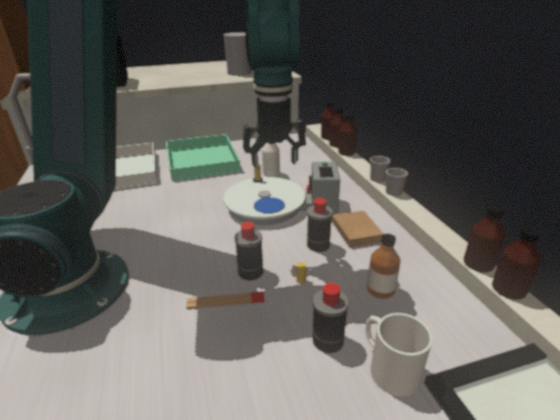

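The scene view shows the three red-knobbed cans at about (205,155), (291,172) and (255,208). The blue pad is at (333,245), the yellow handle at (396,268), and the drive unit in front of the turntable. Next I'll measure these.

```bash
cat > m.py <<'E'
from h import *
def blobs(c,W,kind,zlo,zhi,mn=15):
    hsv=cv2.cvtColor(c['img'],cv2.COLOR_RGB2HSV); H,S,V=cv2.split(hsv)
    m={'red':((H<8)|(H>172))&(S>170)&(V>90),'blue':(H>105)&(H<125)&(S>150)&(V>80),'yellow':(H>18)&(H<32)&(S>150)&(V>90)}[kind]
    with np.errstate(invalid='ignore'): m&=(W[...,2]>zlo)&(W[...,2]<zhi)&(np.hypot(W[...,0],W[...,1])<1)
    n,l,s,ce=cv2.connectedComponentsWithStats(m.astype(np.uint8))
    return [(ce[i],s[i,4],W[l==i]) for i in range(1,n) if s[i,4]>=mn]
def circ(P):
    A=np.c_[2*P[:,:2],np.ones(len(P))]; x=np.linalg.lstsq(A,(P[:,:2]**2).sum(1),rcond=None)[0]
    return x[:2],np.sqrt(x[2]+x[:2]@x[:2])
E
python3 - <<'E'
from m import *
for n in('scene','side'):
    c=dict(np.load(n+'0.npz')); W=world(c)
    print(n)
    for k,lo,hi in(('red',.08,.16),('blue',.03,.06),('yellow',.0,.12)):
        for ce,a,P in blobs(c,W,k,lo,hi):
            top=P[P[:,2]>np.nanmax(P[:,2])-.006]
            print(k,ce.round(),a,'mid',((P.min(0)+P.max(0))/2).round(3),'top',((top.min(0)+top.max(0))/2).round(3),'size',np.ptp(P,0).round(3), 'zmax',P[:,2].max().round(3),'ray@.14',ray(c,*ce,.125 if k=='red' else .045)[:2].round(3))
    # all bench objects: height clusters
    with np.errstate(invalid='ignore'):
        m=((W[...,2]>.006)&(W[...,2]<.2)&(np.abs(W[...,1])<.6)&(W[...,0]>.2)&(W[...,0]<.95)).astype(np.uint8)
    nn,l,s,ce=cv2.connectedComponentsWithStats(m)
    for i in range(1,nn):
        if s[i,4]>60:
            P=W[l==i]; print('obj',ce[i].round(),s[i,4],P.min(0).round(3),P.max(0).round(3))
    # turntable rim: white top at z .042
    hsv=cv2.cvtColor(c['img'],cv2.COLOR_RGB2HSV)
    with np.errstate(invalid='ignore'): m=(abs(W[...,2]-.042)<.005)&(W[...,0]>.35)&(W[...,0]<.85)&(W[...,1]>0)&(W[...,1]<.5 )
    P=W[m]; print('disc',len(P),P.min(0).round(3),P.max(0).round(3))
E
```

```text
scene
red [204. 149.] 63 mid [ 0.538 -0.325  0.128] top [ 0.538 -0.326  0.139] size [0.024 0.032 0.028] zmax 0.142 ray@.14 [ 0.527 -0.334]
red [292. 166.] 63 mid [ 0.438 -0.07   0.129] top [ 0.438 -0.072  0.139] size [0.025 0.026 0.026] zmax 0.142 ray@.14 [ 0.426 -0.077]
red [255. 202.] 108 mid [ 0.636 -0.019  0.127] top [ 0.636 -0.02   0.139] size [0.029 0.031 0.03 ] zmax 0.142 ray@.14 [ 0.628 -0.026]
blue [332. 245.] 641 mid [0.547 0.16  0.044] top [0.548 0.16  0.045] size [0.091 0.09  0.008] zmax 0.048 ray@.14 [0.549 0.162]
yellow [246. 197.] 33 mid [ 0.542 -0.144  0.046] top [ 0.542 -0.144  0.048] size [0.025 0.018 0.01 ] zmax 0.051 ray@.14 [ 0.543 -0.144]
yellow [397. 266.] 94 mid [0.557 0.336 0.075] top [0.557 0.336 0.1  ] size [0.021 0.021 0.055] zmax 0.103 ray@.14 [0.511 0.32 ]
obj [181. 172.] 3930 [ 0.353 -0.6    0.006] [ 0.743 -0.192  0.153]
obj [289. 185.] 1031 [ 0.269 -0.185  0.006] [ 0.469 -0.038  0.142]
obj [181. 290.] 9134 [ 0.658 -0.6    0.006] [0.95  0.411 0.2  ]
obj [ 46. 199.] 394 [ 0.881 -0.6    0.019] [ 0.95  -0.426  0.054]
obj [309. 265.] 13538 [ 0.419 -0.156  0
[... 447 characters left out ...]
3 -0.004]
red [331. 289.] 120 mid [ 0.533 -0.333  0.14 ] top [ 0.533 -0.333  0.14 ] size [0.026 0.027 0.005] zmax 0.142 ray@.14 [ 0.539 -0.32 ]
obj [420. 273.] 30387 [ 0.398 -0.599  0.006] [0.95 0.6  0.2 ]
obj [270. 159.] 543 [0.6   0.418 0.006] [0.666 0.468 0.125]
obj [205. 169.] 827 [0.268 0.5   0.006] [0.528 0.6   0.052]
obj [153. 174.] 89 [0.2   0.503 0.006] [0.218 0.598 0.052]
obj [300. 272.] 186 [ 0.527 -0.16   0.006] [ 0.551 -0.134  0.049]
obj [329. 317.] 2011 [ 0.499 -0.365  0.006] [ 0.565 -0.299  0.142]
obj [225. 299.] 660 [ 0.268 -0.191  0.006] [ 0.442 -0.133  0.012]
obj [398. 351.] 4093 [ 0.575 -0.486  0.006] [ 0.664 -0.364  0.114]
disc 2616 [0.419 0.095 0.037] [0.748 0.456 0.047]
```

```bash
python3 -m jog '[{"x":0.035,"y":-0.009},{"x":0.035,"y":-0.009},{"x":0.035,"y":-0.008},{}]' 40
python3 - <<'E'
from m import *
c=dict(np.load('scene0.npz')); W=world(c)
m=(abs(W[...,2]-.13)<.004)&(W[...,0]>.62)&(W[...,0]<.85)&(W[...,1]>0.03)&(W[...,1]<.36)
P=W[m]; r=cv2.minAreaRect(P[:,:2].astype(np.float32)); print('drive top',len(P),r,cv2.boxPoints(r))
w=cap('wrist','w1.png'); print(-w['R'].T@w['t']); V=world(w)
for k,lo,hi in(('red',.08,.16),('blue',.03,.06),('yellow',.0,.12)):
    for ce,a,P in blobs(w,V,k,lo,hi): print(k,ce.round(),a,((P.min(0)+P.max(0))/2).round(4),np.ptp(P,0).round(3))
E
```

```text
drive top 1440 ((0.7309837341308594, 0.17158350348472595), (0.1304766833782196, 0.07877442985773087), 71.12557983398438) [[0.6726101  0.1225946 ]
 [0.7471488  0.09711147]
 [0.78935736 0.22057241]
 [0.71481866 0.24605554]]
[0.52495145 0.06582575 0.3737609 ]
red [416. 236.] 764 [ 0.6329 -0.0209  0.138 ] [0.026 0.029 0.008]
red [191. 302.] 97 [ 0.4403 -0.0884  0.1252] [0.017 0.038 0.033]
blue [318.  36.] 4718 [0.5566 0.1474 0.0453] [0.073 0.069 0.006]
yellow [297. 302.] 401 [ 0.5447 -0.1528  0.0253] [0.027 0.044 0.049]invalid input
```

```bash
python3 -m jog '[{"rx":0,"ry":0,"rz":0,"x":0.035,"y":-0.008,"z":0,"fingers":1},{"rx":0,"ry":0,"rz":0,"x":0.035,"y":-0.008,"z":0,"fingers":1},{"rx":0,"ry":0,"rz":0,"x":0.035,"y":-0.007,"z":0,"fingers":1},{"rx":0,"ry":0,"rz":0,"x":0,"y":0,"z":0,"fingers":1}]' 40
```

```text
clock: 0.48
tool_pos: [0.6305, -0.0231, 0.2009]
ee_rot: [0.499, -0.501, 0.501, -0.499]
contact_force: [1.7, 0.1, 0.0]
width: 0.0852
```

```bash
python3 -m jog '[{"z":-0.03,"fingers":1},{"z":-0.03,"fingers":1},{"z":-0.029,"fingers":1},{"z":0,"fingers":1},{"z":0,"fingers":0},{"z":0,"fingers":0},{"z":0,"fingers":0},{"z":0,"fingers":0},{"z":0,"fingers":0},{"z":0,"fingers":0}]' 40
```

```text
invalid input
```

```bash
python3 -m jog '[{"rx":0,"ry":0,"rz":0,"x":0,"y":0,"z":-0.03,"fingers":1},{"rx":0,"ry":0,"rz":0,"x":0,"y":0,"z":-0.03,"fingers":1},{"rx":0,"ry":0,"rz":0,"x":0,"y":0,"z":-0.029,"fingers":1},{"rx":0,"ry":0,"rz":0,"x":0,"y":0,"z":0,"fingers":1},{"rx":0,"ry":0,"rz":0,"x":0,"y":0,"z":0,"fingers":0},{"rx":0,"ry":0,"rz":0,"x":0,"y":0,"z":0,"fingers":0},{"rx":0,"ry":0,"rz":0,"x":0,"y":0,"z":0,"fingers":0},{"rx":0,"ry":0,"rz":0,"x":0,"y":0,"z":0,"fingers":0},{"rx":0,"ry":0,"rz":0,"x":0,"y":0,"z":0,"fingers":0},{"rx":0,"ry":0,"rz":0,"x":0,"y":0,"z":0,"fingers":0}]' 40
```

```text
clock: 1.32
tool_pos: [0.634, -0.0239, 0.1139]
ee_rot: [0.5, -0.5, 0.5, -0.5]
contact_force: [-0.5, -0.4, -0.5]
width: 0.0121
```

Run:
```python
from h import *
st(); cap('side','s2.png')
```

```text
{'clock': 1.317, 'joint_pos': [-0.166, 0.485, 0.059, 1.144, 0.0, 1.404], 'dq': [-0.001, -0.009, 0.017, 0.008, -0.0, 0.001], 'effort': [-0.008, -82.505, 37.389, 0.005, -0.0, 0.0], 'tool_pos': [0.634, -0.024, 0.114], 'ee_rot': [0.5, -0.5, 0.5, -0.5], 'contact_force': [-0.496, -0.366, -0.51], 'torque': [0.044, -0.026, -0.052], 'width': 0.012}
```

Run:
```python
from h import *
a=cv2.imread('pics/s2.png'); w=cap('wrist')['img'][:,:,::-1]
a=cv2.resize(a[60:270,240:400],None,fx=2.4,fy=2.4,interpolation=2)[:500,:384]
cv2.imwrite('pics/v3.png',np.hstack([a,cv2.resize(w[100:420,200:560],(416,370))[:,:].copy() if 0 else cv2.copyMakeBorder(cv2.resize(w,(416,312)),0,a.shape[0]-312,0,0,0)]))
```

```text
(no output)
```

View pics/v3.png

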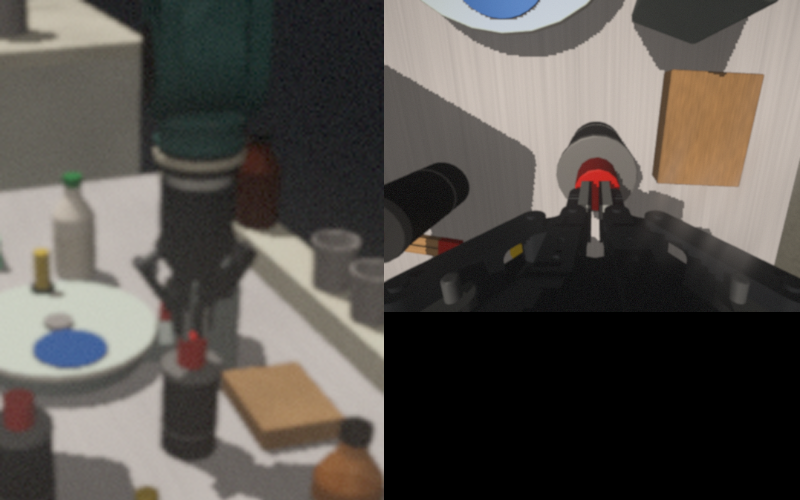

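The side crop shows the fingertips right at the knob, near (190,330). In the wrist view they overlap its near side, near (597,190). A width of 12 mm doesn't fit a 32 mm knob, so I'll check the depths.

Run:
```python
from m import *
st()
for n in('wrist','side','scene'):
    c=cap(n); W=world(c)
    for ce,a,P in blobs(c,W,'red',.08,.16):
        if abs(P[:,0].mean()-.63)<.06 and abs(P[:,1].mean()+.02)<.06: print(n,'knob',ce.round(),a,P.min(0).round(3),P.max(0).round(3))
    hsv=cv2.cvtColor(c['img'],cv2.COLOR_RGB2HSV)
    with np.errstate(invalid='ignore'):
        for lo,hi in((.112,.12),(.12,.13),(.13,.14),(.14,.15),(.15,.16),(.16,.18)):
            m=(abs(W[...,0]-.634)<.05)&(abs(W[...,1]+.024)<.05)&(W[...,2]>lo)&(W[...,2]<hi)&(hsv[...,1]<140)
            if m.sum()>3: print(n,lo,m.sum(),W[m].min(0).round(3),W[m].max(0).round(3))
```

```text
{'clock': 1.417, 'joint_pos': [-0.166, 0.485, 0.058, 1.143, 0.0, 1.404], 'dq': [0.001, 0.007, -0.01, -0.005, -0.001, 0.001], 'effort': [-0.001, -82.885, 37.601, 0.073, -0.0, 0.0], 'tool_pos': [0.634, -0.024, 0.114], 'ee_rot': [0.5, -0.5, 0.5, -0.5], 'contact_force': [0.063, -0.336, -0.243], 'torque': [-0.029, -0.028, -0.016], 'width': -0.0}
wrist knob [287. 238.] 1109 [ 0.621 -0.033  0.11 ] [ 0.654 -0.006  0.153]
wrist 0.112 93 [ 0.613 -0.018  0.112] [0.663 0.007 0.12 ]
wrist 0.12 32 [ 0.62  -0.019  0.12 ] [ 0.651 -0.011  0.13 ]
wrist 0.13 31 [ 0.62  -0.026  0.131] [ 0.651 -0.01   0.14 ]
wrist 0.14 60 [ 0.62  -0.025  0.14 ] [ 0.65  -0.011  0.15 ]
wrist 0.15 484 [ 0.62  -0.017  0.15 ] [ 0.647 -0.011  0.16 ]
wrist 0.16 1264 [ 0.62  -0.034  0.16 ] [ 0.648 -0.011  0.18 ]
side 0.112 31 [ 0.618 -0.06   0.112] [ 0.647 -0.017  0.12 ]
side 0.12 26 [ 0.618 -0.04   0.12 ] [ 0.646 -0.016  0.13 ]
side 0.13 30 [ 0.617 -0.041  0.13 ] [ 0.645 -0.013  0.14 ]
side 0.14 25 [ 0.621 -0.037  0.14 ] [ 0.647 -0.023  0.15 ]
side 0.15 39 [ 0.619 -0.038  0.15 ] [ 0.645 -0.019  0.159]
side 0.16 85 [ 0.617 -0.039  0.161] [ 0.645 -0.02   0.18 ]
scene knob [256. 203.] 83 [ 0.624 -0.032  0.115] [ 0.652 -0.004  0.144]
scene 0.112 13 [ 0.624 -0.043  0.112] [ 0.659 -0.002  0.118]
scene 0.14 9 [ 0.62  -0.02   0.141] [ 0.641 -0.009  0.15 ]
scene 0.15 35 [ 0.621 -0.03   0.15 ] [ 0.65  -0.009  0.16 ]
scene 0.16 79 [ 0.619 -0.03   0.16 ] [ 0.65  -0.009  0.179]
```

Run:
```python
from m import *
c=cap('side'); a=c['img'][:,:,::-1]; b=cap('scene'); 
crop=a[130:240,270:370]; crop2=b['img'][130:240,205:305][:,:,::-1]
cv2.imwrite('pics/v4.png',cv2.resize(np.hstack([crop,crop2]),None,fx=4,fy=4,interpolation=cv2.INTER_CUBIC))
W=world(c)
for v in range(170,215,2): print(v,[tuple(int(1000*t) for t in np.nan_to_num(W[v,u])) for u in (312,316,320,324)])
```

```text
170 [(606, -35, 234), (612, -44, 237), (622, -44, 235), (637, -35, 229)]
172 [(607, -33, 227), (614, -40, 230), (623, -42, 229), (636, -36, 224)]
174 [(608, -31, 221), (614, -40, 224), (624, -42, 223), (638, -34, 218)]
176 [(615, -12, 206), (615, -39, 218), (624, -41, 218), (636, -39, 215)]
178 [(679, 147, 116), (615, -39, 213), (625, -40, 212), (635, -41, 210)]
180 [(678, 143, 111), (615, -40, 208), (626, -37, 205), (637, -37, 203)]
182 [(610, -26, 196), (616, -37, 201), (627, -36, 199), (638, -36, 197)]
184 [(606, -36, 197), (618, -33, 194), (627, -37, 194), (639, -34, 191)]
186 [(606, -39, 193), (617, -37, 190), (629, -34, 186), (637, -38, 187)]
188 [(674, 132, 90), (619, -31, 181), (629, -34, 181), (638, -36, 181)]
190 [(673, 129, 85), (619, -32, 176), (629, -35, 176), (640, -33, 173)]
192 [(672, 126, 80), (619, -32, 170), (628, -36, 171), (642, -30, 166)]
194 [(671, 122, 75), (620, -32, 165), (629, -36, 165), (641, -32, 161)]
196 [(671, 123, 68), (621, -29, 157), (631, -32, 157), (642, -31, 154)]
198 [(670, 120, 63), (619, -34, 154), (629, -36, 154), (641, -33, 150)]
200 [(672, 123, 55), (625, -19, 139), (630, -35, 147), (644, -28, 141)]
202 [(672, 122, 48), (622, -29, 139), (632, -31, 139), (641, -35, 139)]
204 [(671, 121, 42), (621, -31, 135), (628, -40, 138), (640, -37, 135)]
206 [(624, 1, 110), (621, -32, 130), (630, -37, 131), (640, -37, 129)]
208 [(620, -7, 110), (621, -33, 124), (629, -39, 126), (640, -38, 124)]
210 [(616, -18, 111), (621, -32, 118), (629, -40, 121), (642, -36, 116)]
212 [(614, -23, 108), (621, -33, 112), (629, -39, 114), (641, -37, 111)]
214 [(611, -32, 108), (619, -39, 110), (629, -42, 110), (638, -46, 110)]
```

View pics/v4.png

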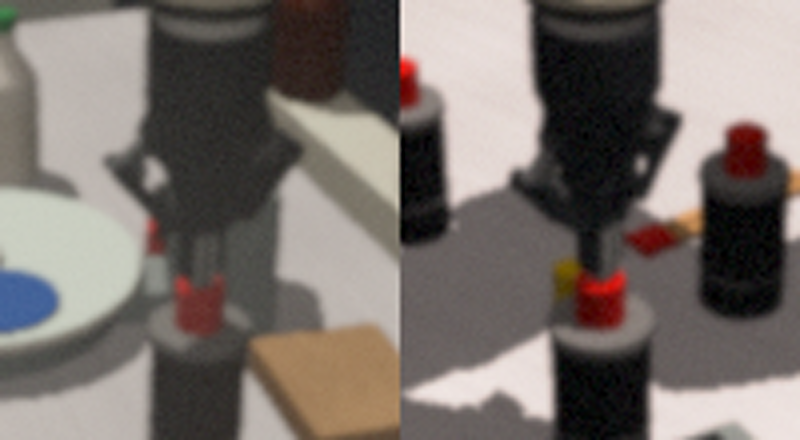

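The fingers shut fully, with the knob showing around them. So either the tips are inside the knob, which would mean it isn't solid, or the tips sit higher than reported. I'll open and go lower in steps to grip the lid and body instead, which works in either case.

```bash
python3 -m jog '[{"rx":0,"ry":0,"rz":0,"x":0,"y":0,"z":0,"fingers":1},{"rx":0,"ry":0,"rz":0,"x":0,"y":0,"z":0,"fingers":1},{"rx":0,"ry":0,"rz":0,"x":0,"y":0,"z":0,"fingers":1},{"rx":0,"ry":0,"rz":0,"x":0,"y":0,"z":0,"fingers":1},{"rx":0,"ry":0,"rz":0,"x":0,"y":0,"z":0,"fingers":1},{"rx":0,"ry":0,"rz":0,"x":0,"y":0,"z":0,"fingers":1},{"rx":0,"ry":0,"rz":0,"x":0,"y":0,"z":0,"fingers":1},{"rx":0,"ry":0,"rz":0,"x":0,"y":0,"z":0,"fingers":1}]' 40
python3 - <<'E'
from m import *
ims=[]
for n in('side','scene','wrist'):
    c=cap(n); W=world(c)
    for ce,a,P in blobs(c,W,'red',.08,.16):
        if abs(P[:,0].mean()-.63)<.06 and abs(P[:,1].mean()+.02)<.06: print(n,'knob',ce.round(),a,P.min(0).round(3),P.max(0).round(3))
    ims.append(c['img'][:,:,::-1])
s=np.hstack([ims[0][130:240,270:370],ims[1][130:240,205:305]])
cv2.imwrite('pics/v5.png',np.vstack([cv2.resize(s,(560,308),interpolation=2),ims[2][140:420]]))
E
```

```text
clock: 2.33
tool_pos: [0.6332, -0.0238, 0.1124]
ee_rot: [0.5, -0.5, 0.5, -0.5]
contact_force: [-0.0, 0.3, -0.4]
width: 0.085
side knob [320. 201.] 37 [ 0.621 -0.038  0.138] [ 0.645 -0.017  0.141]
scene knob [255. 202.] 114 [ 0.621 -0.035  0.114] [ 0.652 -0.004  0.142]
wrist knob [287. 254.] 2865 [ 0.621 -0.053  0.109] [ 0.654 -0.006  0.142]
```

View pics/v5.png

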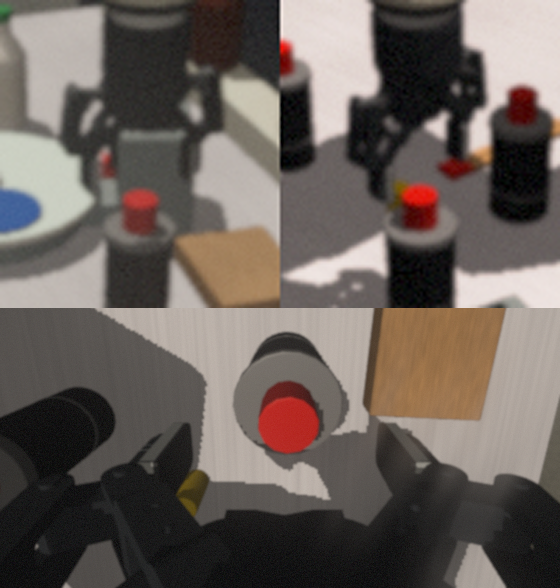

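Run:
```python
from m import *
for n in('side','scene','wrist'):
    c=cap(n); W=world(c)
    with np.errstate(invalid='ignore'):
        for s in(-1,1):
            d=(W[...,0]-.633)*s
            m=(d>.036)&(d<.065)&(abs(W[...,1]+.024)<.03)&(W[...,2]>.09)&(W[...,2]<.25)
            if m.sum(): 
                v,u=np.nonzero(m); P=W[m]; o=np.argsort(P[:,2])[:6]
                print(n,s,m.sum(),'lowest z',np.sort(P[:,2])[[0,min(5,len(P)-1),min(20,len(P)-1)]].round(3),P[o[:3]].round(3).tolist(),(u[o[0]],v[o[0]]))
```

```text
side -1 269 lowest z [0.154 0.162 0.167] [[0.583, -0.026, 0.154], [0.583, -0.034, 0.158], [0.587, -0.036, 0.158]] (np.int64(301), np.int64(199))
side 1 276 lowest z [0.155 0.158 0.163] [[0.675, -0.032, 0.155], [0.675, -0.026, 0.155], [0.674, -0.022, 0.156]] (np.int64(336), np.int64(194))
scene -1 277 lowest z [0.153 0.157 0.162] [[0.587, -0.034, 0.153], [0.588, -0.026, 0.153], [0.589, -0.019, 0.154]] (np.int64(264), np.int64(185))
scene 1 275 lowest z [0.104 0.155 0.164] [[0.67, -0.014, 0.104], [0.67, -0.024, 0.108], [0.669, -0.014, 0.11]] (np.int64(247), np.int64(218))
wrist -1 13079 lowest z [0.154 0.155 0.155] [[0.59, -0.028, 0.154], [0.59, -0.017, 0.154], [0.59, -0.031, 0.155]] (np.int64(192), np.int64(281))
wrist 1 12439 lowest z [0.153 0.154 0.155] [[0.676, -0.028, 0.153], [0.676, -0.028, 0.154], [0.676, -0.024, 0.154]] (np.int64(375), np.int64(282))
```

All three cameras put the open fingertips at z≈0.154, while the reported TCP of 0.112 implies about 0.125. So the real tool sits about 29 mm higher than reported, and the fingers shut just above the knob. I'll allow for that and go 28 mm lower.

```bash
python3 -m jog '[{"rx":0,"ry":0,"rz":0,"x":0,"y":0.001,"z":-0.014,"fingers":1},{"rx":0,"ry":0,"rz":0,"x":0,"y":0.001,"z":-0.013,"fingers":1},{"rx":0,"ry":0,"rz":0,"x":0,"y":0,"z":0,"fingers":0},{"rx":0,"ry":0,"rz":0,"x":0,"y":0,"z":0,"fingers":0},{"rx":0,"ry":0,"rz":0,"x":0,"y":0,"z":0,"fingers":0},{"rx":0,"ry":0,"rz":0,"x":0,"y":0,"z":0,"fingers":0},{"rx":0,"ry":0,"rz":0,"x":0,"y":0,"z":0,"fingers":0},{"rx":0,"ry":0,"rz":0,"x":0,"y":0,"z":0,"fingers":0},{"rx":0,"ry":0,"rz":0,"x":0,"y":0,"z":0,"fingers":0}]' 40
```

```text
clock: 3.38
tool_pos: [0.6344, -0.0221, 0.0875]
ee_rot: [-0.5, 0.5, -0.499, 0.501]
contact_force: [0.4, 0.3, -2.9]
width: 0.0307
```

Width is 31 mm, so the knob is gripped. Lifting 30 mm to weigh it.

```bash
python3 -m jog '[{"rx":0,"ry":0,"rz":0,"x":0,"y":0,"z":0.01,"fingers":0},{"rx":0,"ry":0,"rz":0,"x":0,"y":0,"z":0.01,"fingers":0},{"rx":0,"ry":0,"rz":0,"x":0,"y":0,"z":0.01,"fingers":0},{"rx":0,"ry":0,"rz":0,"x":0,"y":0,"z":0,"fingers":0},{"rx":0,"ry":0,"rz":0,"x":0,"y":0,"z":0,"fingers":0},{"rx":0,"ry":0,"rz":0,"x":0,"y":0,"z":0,"fingers":0}]' 40
python3 - <<'E'
from m import *
for n in('scene','side'):
    c=cap(n); W=world(c)
    for ce,a,P in blobs(c,W,'red',.08,.2,8): print(n,ce.round(),a,P.min(0).round(3),P.max(0).round(3))
    st()
E
```

```text
clock: 3.88
tool_pos: [0.6345, -0.0221, 0.1219]
ee_rot: [-0.501, 0.499, -0.499, 0.501]
contact_force: [-0.1, -1.1, -2.8]
width: 0.0308
scene [204. 149.] 65 [ 0.526 -0.345  0.114] [ 0.55  -0.311  0.141]
scene [291. 163.] 20 [ 0.429 -0.083  0.136] [ 0.448 -0.063  0.142]
scene [258. 190.] 90 [ 0.618 -0.027  0.151] [ 0.645 -0.004  0.177]
{'clock': 3.933, 'joint_pos': [-0.163, 0.48, 0.073, 1.161, 0.0, 1.408], 'dq': [0.002, 0.006, -0.011, -0.004, 0.001, -0.0], 'effort': [-0.008, -84.001, 38.569, 0.066, -0.002, 0.0], 'tool_pos': [0.634, -0.022, 0.122], 'ee_rot': [-0.501, 0.499, -0.499, 0.501], 'contact_force': [0.441, -0.493, -1.895], 'torque': [0.041, 0.022, 0.015], 'width': 0.031}
side [321. 188.] 13 [ 0.629 -0.03   0.173] [ 0.646 -0.017  0.176]
side [331. 289.] 127 [ 0.519 -0.347  0.136] [ 0.545 -0.32   0.142]
{'clock': 3.983, 'joint_pos': [-0.163, 0.481, 0.073, 1.161, -0.0, 1.408], 'dq': [0.0, 0.005, -0.005, 0.0, 0.0, 0.0], 'effort': [0.01, -84.78, 38.945, 0.029, -0.002, -0.0], 'tool_pos': [0.634, -0.022, 0.121], 'ee_rot': [-0.5, 0.5, -0.499, 0.501], 'contact_force': [-0.142, 0.095, -2.397], 'torque': [0.006, 0.037, 0.013], 'width': 0.031}
```

About 2.4 N, so this one is empty. Setting it back down and moving to the can near the robot.

```bash
python3 -m jog '[{"rx":0,"ry":0,"rz":0,"x":0,"y":0,"z":-0.014,"fingers":0},{"rx":0,"ry":0,"rz":0,"x":0,"y":0,"z":-0.012,"fingers":0},{"rx":0,"ry":0,"rz":0,"x":0,"y":0,"z":-0.005,"fingers":0},{"rx":0,"ry":0,"rz":0,"x":0,"y":0,"z":-0.003,"fingers":0},{"rx":0,"ry":0,"rz":0,"x":0,"y":0,"z":0,"fingers":0}]' 40
```

```text
clock: 4.4
tool_pos: [0.635, -0.0222, 0.0865]
ee_rot: [-0.501, 0.499, -0.499, 0.501]
contact_force: [-1.0, -0.4, -1.7]
width: 0.0307
```

```bash
python3 -m jog '[{"rx":0,"ry":0,"rz":0,"x":0,"y":0,"z":0,"fingers":1},{"rx":0,"ry":0,"rz":0,"x":0,"y":0,"z":0,"fingers":1},{"rx":0,"ry":0,"rz":0,"x":0,"y":0,"z":0,"fingers":1},{"rx":0,"ry":0,"rz":0,"x":0,"y":0,"z":0.035,"fingers":1},{"rx":0,"ry":0,"rz":0,"x":0,"y":0,"z":0.035,"fingers":1},{"rx":0,"ry":0,"rz":0,"x":-0.04,"y":-0.011,"z":0,"fingers":1},{"rx":0,"ry":0,"rz":0,"x":-0.04,"y":-0.011,"z":0,"fingers":1},{"rx":0,"ry":0,"rz":0,"x":-0.04,"y":-0.011,"z":0,"fingers":1},{"rx":0,"ry":0,"rz":0,"x":-0.04,"y":-0.011,"z":0,"fingers":1},{"rx":0,"ry":0,"rz":0,"x":-0.04,"y":-0.01,"z":0,"fingers":1},{"rx":0,"ry":0,"rz":0,"x":0,"y":0,"z":0,"fingers":1}]' 40
python3 - <<'E'
from m import *
for n in('wrist','scene'):
    c=cap(n); W=world(c)
    for ce,a,P in blobs(c,W,'red',.08,.2,8): t=P[P[:,2]>.133]; print(n,ce.round(),a,P.min(0).round(3),P.max(0).round(3), 'top mid',((t.min(0)+t.max(0))/2).round(4) if len(t) else '')
E
```

```text
clock: 5.32
tool_pos: [0.4351, -0.0771, 0.1632]
ee_rot: [-0.504, 0.498, -0.494, 0.504]
contact_force: [1.2, -0.3, 1.1]
width: 0.0856
wrist [552. 135.] 283 [ 0.618 -0.023  0.113] [ 0.627 -0.009  0.13 ] top mid 
wrist [280. 223.] 1673 [ 0.418 -0.1    0.11 ] [ 0.451 -0.059  0.142] top mid [ 0.4335 -0.0746  0.1376]
wrist [283. 198.] 11 [ 0.433 -0.06   0.119] [ 0.437 -0.059  0.132] top mid 
scene [203. 146.] 29 [ 0.527 -0.344  0.137] [ 0.549 -0.317  0.142] top mid [ 0.5377 -0.3304  0.1391]
scene [292. 165.] 72 [ 0.42  -0.088  0.114] [ 0.448 -0.057  0.141] top mid [ 0.4339 -0.0723  0.1372]
scene [255. 202.] 105 [ 0.623 -0.035  0.116] [ 0.651 -0.005  0.141] top mid [ 0.6367 -0.0203  0.1374]
```

Well aligned. Descend, grip, lift.

```bash
python3 -m jog '[{"rx":0,"ry":0,"rz":0,"x":-0.001,"y":0.001,"z":-0.04,"fingers":1},{"rx":0,"ry":0,"rz":0,"x":0,"y":0.001,"z":-0.026,"fingers":1},{"rx":0,"ry":0,"rz":0,"x":0,"y":0,"z":-0.009,"fingers":1},{"rx":0,"ry":0,"rz":0,"x":0,"y":0,"z":0,"fingers":0},{"rx":0,"ry":0,"rz":0,"x":0,"y":0,"z":0,"fingers":0},{"rx":0,"ry":0,"rz":0,"x":0,"y":0,"z":0,"fingers":0},{"rx":0,"ry":0,"rz":0,"x":0,"y":0,"z":0,"fingers":0},{"rx":0,"ry":0,"rz":0,"x":0,"y":0,"z":0,"fingers":0},{"rx":0,"ry":0,"rz":0,"x":0,"y":0,"z":0,"fingers":0},{"rx":0,"ry":0,"rz":0,"x":0,"y":0,"z":0,"fingers":0}]' 40; python3 -m jog '[{"rx":0,"ry":0,"rz":0,"x":0,"y":0,"z":0.01,"fingers":0},{"rx":0,"ry":0,"rz":0,"x":0,"y":0,"z":0.01,"fingers":0},{"rx":0,"ry":0,"rz":0,"x":0,"y":0,"z":0.01,"fingers":0},{"rx":0,"ry":0,"rz":0,"x":0,"y":0,"z":0,"fingers":0},{"rx":0,"ry":0,"rz":0,"x":0,"y":0,"z":0,"fingers":0},{"rx":0,"ry":0,"rz":0,"x":0,"y":0,"z":0,"fingers":0}]'
python3 - <<'E'
from m import *
for n in('scene','side'):
    c=cap(n); W=world(c)
    for ce,a,P in blobs(c,W,'red',.08,.2,8): print(n,ce.round(),a,P.min(0).round(3),P.max(0).round(3))
    print(telemetry.observe()['contact_force'])
E
```

```text
clock: 6.25
tool_pos: [0.4485, -0.076, 0.0902]
ee_rot: [-0.506, 0.496, -0.49, 0.508]
contact_force: [0.1, -0.4, -5.6]
width: 0.0307
clock: 6.75
tool_pos: [0.4478, -0.0757, 0.1206]
ee_rot: [-0.506, 0.496, -0.49, 0.507]
contact_force: [0.5, -0.4, -6.1]
width: 0.0305
scene [204. 147.] 45 [ 0.524 -0.342  0.131] [ 0.551 -0.31   0.142]
scene [291. 157.] 55 [ 0.43  -0.078  0.149] [ 0.46  -0.056  0.177]
scene [256. 202.] 109 [ 0.62  -0.035  0.115] [ 0.651 -0.004  0.142]
[-1.55298503 -0.48436702 -6.25691255]
side [320. 201.] 15 [ 0.622 -0.036  0.138] [ 0.641 -0.02   0.142]
side [331. 289.] 55 [ 0.521 -0.346  0.138] [ 0.543 -0.325  0.142]
[-0.40173509  0.13824139 -6.93893353]
```

About 6.3 N, so this is the loaded can. Raise it and carry it over the pad.

```bash
python3 -m jog '[{"rx":0,"ry":0,"rz":0,"x":0,"y":0,"z":0.025,"fingers":0},{"rx":0,"ry":0,"rz":0,"x":0,"y":0,"z":0.03,"fingers":0},{"rx":0,"ry":0,"rz":0,"x":0.006,"y":0.015,"z":0,"fingers":0},{"rx":0,"ry":0,"rz":0,"x":0.012,"y":0.028,"z":0,"fingers":0},{"rx":0,"ry":0,"rz":0,"x":0.012,"y":0.028,"z":0,"fingers":0},{"rx":0,"ry":0,"rz":0,"x":0.012,"y":0.028,"z":0,"fingers":0},{"rx":0,"ry":0,"rz":0,"x":0.012,"y":0.028,"z":0,"fingers":0},{"rx":0,"ry":0,"rz":0,"x":0.012,"y":0.028,"z":0,"fingers":0},{"rx":0,"ry":0,"rz":0,"x":0.012,"y":0.028,"z":0,"fingers":0},{"rx":0,"ry":0,"rz":0,"x":0.01,"y":0.028,"z":0,"fingers":0},{"rx":0,"ry":0,"rz":0,"x":0.006,"y":0.015,"z":0,"fingers":0},{"rx":0,"ry":0,"rz":0,"x":0,"y":0,"z":0,"fingers":0}]'
python3 - <<'E'
from m import *
st()
ims=[]
for n in('scene','side','wrist'):
    c=cap(n); W=world(c); ims.append(c['img'][:,:,::-1])
    for k in('red','blue'):
        for ce,a,P in blobs(c,W,k,.03,.3,8): print(n,k,ce.round(),a,P.min(0).round(3),P.max(0).round(3))
    if n!='wrist':  # can body: grey/black pts in band above the turntable near TCP
        tp=telemetry.observe()['tool_pos']; 
        with np.errstate(invalid='ignore'):
          for lo,hi in((.08,.1),(.12,.14),(.15,.17)):
            m=(np.hypot(W[...,0]-tp[0],W[...,1]-tp[1])<.05)&(W[...,2]>lo)&(W[...,2]<hi); 
            if m.sum()>10: print(' can',lo,circ(W[m]))
cv2.imwrite('pics/v6.png',np.vstack([np.hstack(ims[:2])[100:340:,280-140:700+140],]) if 0 else np.hstack([ims[0][110:330,200:430],ims[1][90:310,180:410],ims[2][0:220,165:395]]))
E
```

```text
clock: 7.85
tool_pos: [0.5419, 0.1619, 0.1712]
ee_rot: [-0.503, 0.497, -0.494, 0.506]
contact_force: [-0.8, 0.4, -6.6]
width: 0.0308
{'clock': 7.85, 'joint_pos': [0.15, 0.331, -0.035, 1.188, -0.008, 1.721], 'dq': [0.008, 0.008, -0.019, -0.006, -0.002, -0.011], 'effort': [0.877, -72.549, 41.372, 0.137, -0.311, 0.55], 'tool_pos': [0.542, 0.162, 0.171], 'ee_rot': [-0.503, 0.497, -0.494, 0.506], 'contact_force': [-0.78, 0.391, -6.603], 'torque': [0.042, 0.21, -0.03], 'width': 0.031}
scene red [171. 128.] 163 [ 0.404 -0.677  0.065] [ 0.465 -0.576  0.075]
scene red [204. 149.] 64 [ 0.525 -0.341  0.117] [ 0.55  -0.309  0.14 ]
scene red [345. 187.] 75 [0.523 0.159 0.195] [0.557 0.181 0.229]
scene red [254. 199.] 48 [ 0.625 -0.036  0.137] [ 0.65  -0.007  0.142]
scene red [321. 299.] 82 [0.695 0.235 0.03 ] [0.723 0.256 0.047]
scene blue [323. 235.] 8 [0.529 0.12  0.042] [0.569 0.15  0.083]
scene blue [336. 248.] 331 [0.505 0.139 0.041] [0.592 0.206 0.083]
 can 0.08 (array([0.54022474, 0.16369259]), np.float64(0.03116237607063162))
 can 0.12 (array([0.54036486, 0.1636885 ]), np.float64(0.031326
[... 153 characters left out ...]
   0.142]
 can 0.08 (array([0.53763776, 0.15830293]), np.float64(0.031067100987625787))
 can 0.12 (array([0.53798506, 0.15813126]), np.float64(0.030877518223438316))
 can 0.15 (array([0.5379294 , 0.15761193]), np.float64(0.03043755858841021))
wrist red [456. 107.] 418 [0.696 0.231 0.036] [0.72  0.254 0.046]
wrist red [286. 268.] 2826 [0.526 0.151 0.196] [0.555 0.177 0.225]
wrist red [262. 288.] 23 [0.529 0.156 0.222] [0.533 0.159 0.224]
wrist red [273. 296.] 8 [0.535 0.152 0.222] [0.536 0.155 0.223]
wrist red [282. 296.] 9 [0.538 0.152 0.222] [0.54  0.155 0.223]
wrist red [268. 300.] 9 [0.532 0.151 0.222] [0.534 0.154 0.223]
wrist blue [295. 170.] 2082 [0.501 0.144 0.043] [0.593 0.206 0.086]
```

View pics/v6.png

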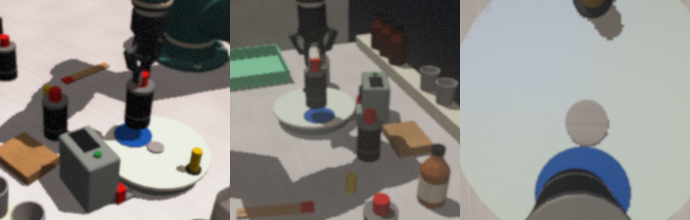

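Picture shows the can hanging upright just off the pad centre. Measured can (0.539, 0.161) against pad (0.547, 0.159), so correct by +8 and −2 mm and lower about 36 mm.

```bash
python3 -m jog '[{"rx":0,"ry":0,"rz":0,"x":0.004,"y":-0.001,"z":-0.008,"fingers":0},{"rx":0,"ry":0,"rz":0,"x":0.004,"y":-0.001,"z":-0.012,"fingers":0},{"rx":0,"ry":0,"rz":0,"x":0,"y":0,"z":-0.008,"fingers":0},{"rx":0,"ry":0,"rz":0,"x":0,"y":0,"z":0,"fingers":0},{"rx":0,"ry":0,"rz":0,"x":0,"y":0,"z":0,"fingers":0}]'
python3 - <<'E'
from m import *
for n in('scene','side'):
    c=cap(n); W=world(c)
    for k in('blue',):
        for ce,a,P in blobs(c,W,k,.03,.06,8): print(n,k,ce.round(),a,P.min(0).round(3),P.max(0).round(3))
    tp=telemetry.observe()['tool_pos']
    for lo,hi in((.08,.1),(.12,.14)):
        m=(np.hypot(W[...,0]-tp[0],W[...,1]-tp[1])<.05)&(W[...,2]>lo)&(W[...,2]<hi); print(' can',lo,circ(W[m]))
E
```

```text
clock: 8.42
tool_pos: [0.5485, 0.1524, 0.1411]
ee_rot: [-0.501, 0.496, -0.496, 0.508]
contact_force: [0.4, -0.1, -5.6]
width: 0.0306
scene blue [337. 249.] 266 [0.505 0.14  0.041] [0.592 0.205 0.058]
scene blue [316. 242.] 8 [0.562 0.118 0.041] [0.576 0.128 0.044]
 can 0.08 (array([0.54683562, 0.15367906]), np.float64(0.03140615502119771))
 can 0.12 (array([0.54800325, 0.15450355]), np.float64(0.03066411699698848))
 can 0.08 (array([0.54456671, 0.15028792]), np.float64(0.031266252381923154))
 can 0.12 (array([0.54488709, 0.15022836]), np.float64(0.030792470054090845))
```

```bash
python3 -m jog '[{"rx":0,"ry":0,"rz":0,"x":0.002,"y":0.007,"z":0,"fingers":0},{"rx":0,"ry":0,"rz":0,"x":0,"y":0,"z":-0.003,"fingers":0},{"rx":0,"ry":0,"rz":0,"x":0,"y":0,"z":-0.003,"fingers":0},{"rx":0,"ry":0,"rz":0,"x":0,"y":0,"z":0,"fingers":0}]'
python3 - <<'E'
from m import *
for n in('scene','side'):
    c=cap(n); W=world(c)
    tp=telemetry.observe()['tool_pos']
    for lo,hi in((.08,.1),(.12,.14)):
        m=(np.hypot(W[...,0]-tp[0],W[...,1]-tp[1])<.05)&(W[...,2]>lo)&(W[...,2]<hi); print(' can',lo,circ(W[m]))
    print(telemetry.observe()['contact_force'])
E
```

```text
clock: 8.85
tool_pos: [0.5514, 0.1606, 0.1365]
ee_rot: [-0.502, 0.495, -0.495, 0.508]
contact_force: [0.3, 0.1, -5.9]
width: 0.0306
 can 0.08 (array([0.55058973, 0.16222224]), np.float64(0.0308467734790378))
 can 0.12 (array([0.55087006, 0.16240387]), np.float64(0.030886749878933018))
[ 0.60311654 -0.06374895 -6.60002436]
 can 0.08 (array([0.54790565, 0.15761267]), np.float64(0.03036331575757537))
 can 0.12 (array([0.54785862, 0.15734927]), np.float64(0.030230121887631186))
[-0.37130677 -0.67550957 -5.93778477]
```

```bash
python3 -m jog '[{"rx":0,"ry":0,"rz":0,"x":0,"y":0,"z":-0.002,"fingers":0},{"rx":0,"ry":0,"rz":0,"x":0,"y":0,"z":-0.001,"fingers":0},{"rx":0,"ry":0,"rz":0,"x":0,"y":0,"z":0,"fingers":0}]'
```

```text
clock: 9.2
tool_pos: [0.5516, 0.1604, 0.1342]
ee_rot: [-0.502, 0.495, -0.495, 0.509]
contact_force: [-1.2, -0.9, -3.3]
width: 0.0305
```

```bash
python3 -m jog '[{"rx":0,"ry":0,"rz":0,"x":0,"y":0,"z":-0.001,"fingers":0},{"rx":0,"ry":0,"rz":0,"x":0,"y":0,"z":-0.001,"fingers":0},{"rx":0,"ry":0,"rz":0,"x":0,"y":0,"z":0,"fingers":0}]'; python3 -m jog '[{"rx":0,"ry":0,"rz":0,"x":0,"y":0,"z":0,"fingers":1},{"rx":0,"ry":0,"rz":0,"x":0,"y":0,"z":0,"fingers":1},{"rx":0,"ry":0,"rz":0,"x":0,"y":0,"z":0,"fingers":1},{"rx":0,"ry":0,"rz":0,"x":0,"y":0,"z":0,"fingers":1},{"rx":0,"ry":0,"rz":0,"x":0,"y":0,"z":0,"fingers":1},{"rx":0,"ry":0,"rz":0,"x":0,"y":0,"z":0,"fingers":1},{"rx":0,"ry":0,"rz":0,"x":0,"y":0,"z":0.03,"fingers":1},{"rx":0,"ry":0,"rz":0,"x":0,"y":0,"z":0.03,"fingers":1},{"rx":0,"ry":0,"rz":0,"x":0,"y":0,"z":0.02,"fingers":1},{"rx":0,"ry":0,"rz":0,"x":0,"y":0,"z":0,"fingers":1},{"rx":0,"ry":0,"rz":0,"x":0,"y":0,"z":0,"fingers":1},{"rx":0,"ry":0,"rz":0,"x":0,"y":0,"z":0,"fingers":1}]'
python3 - <<'E'
from m import *
for n in('scene','side','wrist'):
    c=cap(n); W=world(c)
    for k in('blue','yellow','red'):
        for ce,a,P in blobs(c,W,k,.03,.2,20): print(n,k,ce.round(),a,P.min(0).round(3),P.max(0).round(3))
    for lo,hi in((.08,.1),(.12,.14)):
        m=(np.hypot(W[...,0]-.549,W[...,1]-.16)<.05)&(W[...,2]>lo)&(W[...,2]<hi); print(' can',lo,circ(W[m]) if m.sum()>10 else '')
E
```

```text
clock: 9.45
tool_pos: [0.5519, 0.1603, 0.1343]
ee_rot: [-0.503, 0.494, -0.494, 0.509]
contact_force: [-0.0, -0.3, -5.4]
width: 0.0306
clock: 10.45
tool_pos: [0.5522, 0.1603, 0.2172]
ee_rot: [-0.503, 0.494, -0.494, 0.509]
contact_force: [0.5, -1.0, 0.1]
width: 0.0852
scene blue [340. 250.] 159 [0.506 0.152 0.041] [0.592 0.204 0.077]
scene yellow [246. 197.] 21 [ 0.534 -0.15   0.045] [ 0.554 -0.135  0.05 ]
scene yellow [397. 266.] 93 [0.547 0.326 0.05 ] [0.566 0.346 0.103]
scene red [170. 128.] 164 [ 0.406 -0.676  0.066] [ 0.466 -0.578  0.075]
scene red [204. 149.] 63 [ 0.521 -0.341  0.115] [ 0.548 -0.311  0.141]
scene red [338. 200.] 117 [0.538 0.147 0.159] [0.566 0.177 0.187]
scene red [254. 199.] 48 [ 0.622 -0.034  0.137] [ 0.648 -0.009  0.141]
scene red [321. 299.] 83 [0.696 0.235 0.03 ] [0.723 0.256 0.055]
 can 0.08 (array([0.55105002, 0.16209076]), np.float64(0.03087701751027735))
 can 0.12 (array([0.55067075, 0.16156067]), np.float64(0.03137744113040985))
side red [331. 289.] 117 [ 0.519 -0.347  0.137] [ 0.544 -0.32   0.141]
 can 0.08 (array([0.54844214, 0.15776131]), np.float64(0.03061511847322734))
 can 0.12 (array([0.54807154, 0.15706868]), np.float64(0.030145637546941776))
wrist blue [270. 164.] 1199 [0.502 0.146 0.043] [0.593 0.205 0.048]
wrist yellow [282.   2.] 79 [0.547 0.322 0.099] [0.563 0.327 0.104]
wrist red [420. 109.] 326 [0.695 0.232 0.031] [0.721 0.253 0.043]
wrist red [281. 223.] 1426 [0.536 0.136 0.154] [0.566 0.176 0.188]
 can 0.08 (array([0.5504621 , 0.16100543]), np.float64(0.031971494864821405))
 can 0.12 (array([0.55052502, 0.16108302]), np.float64(0.03185830392492699))
```

The can stands upright at (0.550, 0.160), about 3 mm from the pad centre. Now over to the handle at (0.556, 0.335).

```bash
python3 -m jog '[{"rx":0,"ry":0,"rz":0,"x":0.001,"y":0.035,"z":0,"fingers":0.55},{"rx":0,"ry":0,"rz":0,"x":0.001,"y":0.035,"z":0,"fingers":0.55},{"rx":0,"ry":0,"rz":0,"x":0.001,"y":0.035,"z":0,"fingers":0.55},{"rx":0,"ry":0,"rz":0,"x":0,"y":0.035,"z":0,"fingers":0.55},{"rx":0,"ry":0,"rz":0,"x":0,"y":0.033,"z":0,"fingers":0.55},{"rx":0,"ry":0,"rz":0,"x":0,"y":0,"z":-0.03,"fingers":0.55},{"rx":0,"ry":0,"rz":0,"x":0,"y":0,"z":-0.03,"fingers":0.55},{"rx":0,"ry":0,"rz":0,"x":0,"y":0,"z":0,"fingers":0.55}]'
python3 - <<'E'
from m import *
for n in('wrist','scene'):
    c=cap(n,n+'7.png'); W=world(c)
    for k in('yellow',):
        for ce,a,P in blobs(c,W,k,.03,.2,20): t=P[P[:,2]>.097]; print(n,k,ce.round(),a,P.min(0).round(3),P.max(0).round(3),((t.min(0)+t.max(0))/2).round(4) if len(t) else '')
    if n=='wrist':
        tp=telemetry.observe()['tool_pos']
        for s in(-1,1):
            d=(W[...,0]-tp[0])*s
            m=(d>.01)&(d<.065)&(abs(W[...,1]-tp[1])<.03)&(W[...,2]>.12)&(W[...,2]<tp[2]+.06); P=W[m]; print(s,m.sum(),P.min(0).round(3),P.max(0).round(3))
E
```

```text
clock: 11.27
tool_pos: [0.5531, 0.341, 0.1496]
ee_rot: [-0.5, 0.495, -0.496, 0.509]
contact_force: [-0.1, 0.3, -1.1]
width: 0.0469
wrist yellow [285. 225.] 683 [0.544 0.304 0.041] [0.568 0.346 0.104] [0.5551 0.335  0.1003]
-1 1266 [0.515 0.331 0.181] [0.529 0.354 0.212]
1 1215 [0.575 0.33  0.181] [0.59  0.354 0.212]
scene yellow [246. 198.] 30 [ 0.534 -0.155  0.038] [ 0.556 -0.131  0.05 ] 
scene yellow [397. 266.] 94 [0.547 0.327 0.051] [0.567 0.346 0.103] [0.5568 0.3363 0.1   ]
```

View pics/wrist7.png

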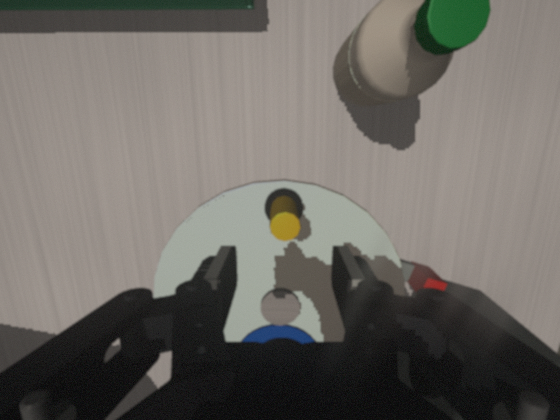

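The wrist view shows the yellow post at (285,225), centred between the jaws in x. The fingers' mid is about 7 mm too far in +y. Correct that and descend around it.

```bash
python3 -m jog '[{"rx":0,"ry":0,"rz":0,"x":0.001,"y":-0.006,"z":-0.025,"fingers":0.55},{"rx":0,"ry":0,"rz":0,"x":0,"y":0,"z":-0.03,"fingers":0.55},{"rx":0,"ry":0,"rz":0,"x":0,"y":0,"z":-0.03,"fingers":0.55},{"rx":0,"ry":0,"rz":0,"x":0,"y":0,"z":-0.025,"fingers":0.55},{"rx":0,"ry":0,"rz":0,"x":0,"y":0,"z":-0.009,"fingers":0.55},{"rx":0,"ry":0,"rz":0,"x":0,"y":0,"z":0,"fingers":0.55}]'
```

```text
clock: 11.87
tool_pos: [0.5616, 0.3334, 0.0436]
ee_rot: [-0.505, 0.487, -0.494, 0.513]
contact_force: [-0.5, -0.1, 0.4]
width: 0.0473
```

```bash
python3 -m jog '[{"rx":0,"ry":0.035,"rz":0.03,"x":-0.004,"y":0,"z":-0.008,"fingers":0.55},{"rx":0,"ry":0,"rz":0.05,"x":-0.005,"y":0.0005,"z":0,"fingers":0.55},{"rx":0,"ry":0,"rz":0.05,"x":-0.005,"y":0,"z":0,"fingers":0.55},{"rx":0,"ry":0,"rz":0.05,"x":-0.005,"y":0,"z":0,"fingers":0.55},{"rx":0,"ry":0,"rz":0.05,"x":-0.005,"y":-0.0005,"z":0,"fingers":0.55},{"rx":0,"ry":0,"rz":0.05,"x":-0.005,"y":-0.0005,"z":0,"fingers":0.55},{"rx":0,"ry":0,"rz":0.05,"x":-0.005,"y":-0.001,"z":0,"fingers":0.55},{"rx":0,"ry":0,"rz":0,"x":0,"y":0,"z":0,"fingers":0.55}]'
python3 - <<'E'
from m import *
from scipy.spatial.transform import Rotation as Ro
cat=np.array([.551,.232])
c=cap('scene'); W=world(c)
for ce,a,P in blobs(c,W,'yellow',.06,.12,15): m=P.mean(0); d=m[:2]-cat; print('handle',m.round(3),np.degrees(np.arctan2(d[1],d[0])))
s=telemetry.observe(); d=np.array(s['tool_pos'])[:2]-cat; q=s['ee_rot']; R=Ro.from_quat([q[1],q[2],q[3],q[0]]).as_matrix()
print('tcp',s['tool_pos'],np.degrees(np.arctan2(d[1],d[0])),np.hypot(*d),'jaw',R[:,2].round(3),'app',R[:,1].round(3),s['contact_force'],s['joint_pos'])
E
```

```text
clock: 12.53
tool_pos: [0.5369, 0.3332, 0.0546]
ee_rot: [0.581, -0.568, 0.409, -0.415]
contact_force: [0.1, 0.3, 0.3]
width: 0.0471
tcp [0.53758184 0.33338496 0.05488048] 97.53920155301306 0.1022690470684783 jaw [0.948 0.318 0.021] app [ 0.019  0.01  -1.   ] [0.42796363 0.07902981 0.53833331] [ 4.25775203e-01  5.03826571e-01 -7.66760522e-02  9.69114987e-01
  1.22202284e-03  1.67300731e+00]
```

```bash
python3 -m jog '[{"rx":0,"ry":0,"rz":0,"x":0,"y":0,"z":-0.012,"fingers":0.55},{"rx":0,"ry":0,"rz":0,"x":0,"y":0,"z":-0.008,"fingers":0.55},{"rx":0,"ry":0,"rz":0,"x":0,"y":0,"z":0,"fingers":0.55}]'; python3 -m jog '[{"rx":0,"ry":0,"rz":0.03,"x":-0.005,"y":-0.001,"z":-0.001,"fingers":0.55},{"rx":0,"ry":0,"rz":0.03,"x":-0.005,"y":-0.001,"z":-0.001,"fingers":0.55},{"rx":0,"ry":0,"rz":0.04,"x":-0.005,"y":-0.0013,"z":-0.001,"fingers":0.55},{"rx":0,"ry":0,"rz":0.04,"x":-0.005,"y":-0.0015,"z":-0.001,"fingers":0.55},{"rx":0,"ry":0,"rz":0,"x":0,"y":0,"z":0,"fingers":0.55}]';python3 - <<'E'
from m import *
from scipy.spatial.transform import Rotation as Ro
cat=np.array([.551,.232])
for n in('scene','wrist','side'):
    c=cap(n,n+'8.png'); W=world(c)
    for ce,a,P in blobs(c,W,'yellow',.06,.12,4): m=P.mean(0); d=m[:2]-cat; print(n,'handle',m.round(3),np.degrees(np.arctan2(d[1],d[0])),np.hypot(*d))
    for ce,a,P in blobs(c,W,'red',.15,.2,10): print('knob',P.min(0).round(3),P.max(0).round(3))
s=telemetry.observe(); d=np.array(s['tool_pos'])[:2]-cat; q=s['ee_rot']; R=Ro.from_quat([q[1],q[2],q[3],q[0]]).as_matrix()
print('tcp',s['tool_pos'],np.degrees(np.arctan2(d[1],d[0])),np.hypot(*d),'jaw',R[:,2].round(3),'app',R[:,1].round(3),s['contact_force'],s['joint_pos'])
E
```

```text
clock: 12.83
tool_pos: [0.5406, 0.3341, 0.0387]
ee_rot: [0.581, -0.564, 0.41, -0.419]
contact_force: [-0.8, 0.4, -0.6]
width: 0.0471
clock: 13.25
tool_pos: [0.5247, 0.3311, 0.0386]
ee_rot: [0.612, -0.589, 0.369, -0.378]
contact_force: [1.3, -0.4, 0.3]
width: 0.0468
knob [0.552 0.153 0.182] [0.577 0.177 0.186]
wrist handle [0.531 0.335 0.102] 100.72184016215645 0.10493955315286325
tcp [0.52514961 0.3310657  0.0383309 ] 104.62475379803354 0.10238289254629163 jaw [0.898 0.439 0.034] app [ 0.028  0.02  -0.999] [ 1.29775243  0.08138851 -0.39467125] [ 0.42826978  0.48967239 -0.15303809  0.89414031  0.00595559  1.54444981]
```

View pics/wrist8.png

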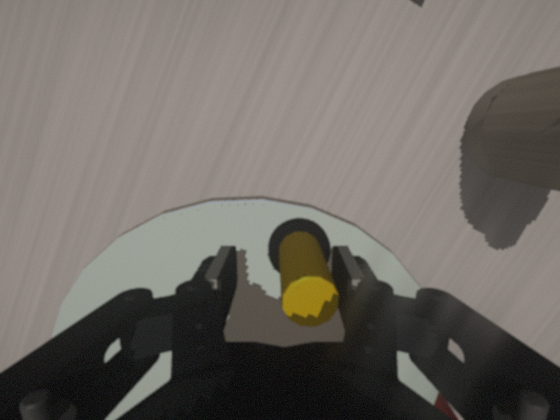

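The wrist view shows the post at (305,290), resting against the trailing finger, and the handle has moved to 101°. Continuing along the arc.

```bash
cat > chk.py <<'E'
from m import *
from scipy.spatial.transform import Rotation as Ro
cat=np.array([.551,.232])
for n in('scene','wrist','side'):
    c=cap(n,n+'9.png'); W=world(c)
    for ce,a,P in blobs(c,W,'yellow',.06,.12,4): m=P[P[:,2]>.096].mean(0); d=m[:2]-cat; print(n,'handle',m.round(3),np.degrees(np.arctan2(d[1],d[0])).round(1),np.hypot(*d).round(4))
    for ce,a,P in blobs(c,W,'red',.15,.2,10): print(n,'knob',P.min(0).round(3),P.max(0).round(3))
s=telemetry.observe(); d=np.array(s['tool_pos'])[:2]-cat; q=s['ee_rot']; R=Ro.from_quat([q[1],q[2],q[3],q[0]]).as_matrix()
print('tcp',np.round(s['tool_pos'],4),np.degrees(np.arctan2(d[1],d[0])),np.hypot(*d),'jaw deg',np.degrees(np.arctan2(R[1,2],R[0,2])),'app',R[:,1].round(3),np.round(s['contact_force'],1),np.round(s['joint_pos'],2))
E
python3 -m jog '[{"rx":0,"ry":0,"rz":0.04,"x":-0.006,"y":-0.0017,"z":-0.001,"fingers":0.55},{"rx":0,"ry":0,"rz":0.04,"x":-0.0058,"y":-0.002,"z":-0.001,"fingers":0.55},{"rx":0,"ry":0,"rz":0.04,"x":-0.0057,"y":-0.0024,"z":-0.001,"fingers":0.55},{"rx":0,"ry":0,"rz":0.04,"x":-0.0055,"y":-0.0028,"z":-0.001,"fingers":0.55},{"rx":0,"ry":0,"rz":0.04,"x":-0.0054,"y":-0.003,"z":-0.001,"fingers":0.55},{"rx":0,"ry":0,"rz":0.04,"x":-0.0052,"y":-0.0034,"z":-0.001,"fingers":0.55},{"rx":0,"ry":0,"rz":0.04,"x":-0.005,"y":-0.0037,"z":-0.001,"fingers":0.55},{"rx":0,"ry":0,"rz":0.04,"x":-0.0047,"y":-0.004,"z":-0.001,"fingers":0.55},{"rx":0,"ry":0,"rz":0,"x":0,"y":0,"z":0,"fingers":0.55}]'; python3 chk.py
```

```text
clock: 14.15
tool_pos: [0.4894, 0.3127, 0.0348]
ee_rot: [0.669, -0.635, 0.268, -0.278]
contact_force: [0.8, 0.1, -0.9]
width: 0.0468
scene handle [0.496 0.311 0.101] 125.0 0.0959
scene knob [0.577 0.162 0.182] [0.602 0.187 0.187]
wrist handle [0.491 0.32  0.102] 124.4 0.1062
side handle [0.49  0.311 0.101] 127.8 0.1001
tcp [0.49   0.313  0.0347] 126.96599615622794 0.10137599490251761 jaw deg 44.35656834161574 app [ 0.032  0.039 -0.999] [-0.  -0.6  0.5] [ 0.42  0.43 -0.28  0.82  0.02  1.21]
```

```bash
python3 -m jog '[{"rx":-0.004,"ry":0.004,"rz":0.045,"x":-0.0048,"y":-0.0039,"z":-0.001,"fingers":0.55},{"rx":-0.004,"ry":0.004,"rz":0.045,"x":-0.0046,"y":-0.0042,"z":-0.001,"fingers":0.55},{"rx":-0.004,"ry":0.004,"rz":0.045,"x":-0.0043,"y":-0.0044,"z":-0.001,"fingers":0.55},{"rx":-0.004,"ry":0.004,"rz":0.045,"x":-0.0041,"y":-0.0047,"z":-0.001,"fingers":0.55},{"rx":-0.004,"ry":0.004,"rz":0.045,"x":-0.0038,"y":-0.0049,"z":-0.001,"fingers":0.55},{"rx":-0.004,"ry":0.004,"rz":0.045,"x":-0.0035,"y":-0.0051,"z":-0.001,"fingers":0.55},{"rx":0,"ry":0,"rz":0.045,"x":-0.0032,"y":-0.0053,"z":0,"fingers":0.55},{"rx":0,"ry":0,"rz":0,"x":0,"y":0,"z":0,"fingers":0.55}]'; python3 chk.py
```

```text
clock: 14.97
tool_pos: [0.467, 0.2844, 0.0305]
ee_rot: [0.696, -0.678, 0.169, -0.167]
contact_force: [-0.4, -0.0, -0.3]
width: 0.047
scene handle [0.47  0.289 0.101] 144.8 0.099
scene knob [0.592 0.176 0.159] [0.622 0.207 0.186]
wrist handle [0.463 0.295 0.102] 144.1 0.1082
tcp [0.4674 0.2849 0.0305] 147.6635583887548 0.09889464353163441 jaw deg 62.39885613163035 app [ 0.004  0.026 -1.   ] [ 0.  -0.8  0. ] [ 0.39  0.4  -0.34  0.82  0.02  0.87]
```

```bash
python3 -m jog '[{"rx":0,"ry":0,"rz":0.03,"x":-0.0026,"y":-0.0034,"z":0,"fingers":0.55},{"rx":0,"ry":0,"rz":0.03,"x":-0.0025,"y":-0.0035,"z":0,"fingers":0.55},{"rx":0,"ry":0,"rz":0.03,"x":-0.0023,"y":-0.0036,"z":0,"fingers":0.55},{"rx":0,"ry":0,"rz":0.03,"x":-0.0021,"y":-0.0037,"z":0,"fingers":0.55},{"rx":0,"ry":0,"rz":0.03,"x":-0.0019,"y":-0.0038,"z":0,"fingers":0.55},{"rx":0,"ry":0,"rz":0,"x":0,"y":0,"z":0,"fingers":0.55}]'; python3 chk.py
```

```text
clock: 15.62
tool_pos: [0.4582, 0.2693, 0.0304]
ee_rot: [0.707, -0.687, 0.119, -0.117]
contact_force: [0.4, -0.6, 0.0]
width: 0.0472
scene handle [0.464 0.277 0.102] 152.7 0.0978
scene knob [0.601 0.188 0.16 ] [0.627 0.216 0.187]
wrist handle [0.452 0.281 0.102] 153.9 0.1102
side knob [0.599 0.182 0.183] [0.615 0.195 0.186]
tcp [0.4586 0.2696 0.0305] 157.85173208634495 0.09980788645705214 jaw deg 70.72341221127695 app [ 0.002  0.029 -1.   ] [-0.7  0.6 -0. ] [ 0.36  0.38 -0.38  0.8   0.03  0.7 ]
```

```bash
python3 -m jog '[{"rx":0,"ry":0,"rz":0.02,"x":-0.0018,"y":-0.003,"z":0,"fingers":0.55},{"rx":0,"ry":0,"rz":0.02,"x":-0.0016,"y":-0.003,"z":0,"fingers":0.55},{"rx":0,"ry":0,"rz":0,"x":-0.0014,"y":-0.003,"z":0,"fingers":0.55},{"rx":0,"ry":0,"rz":0,"x":0,"y":0,"z":0,"fingers":0.55}]'; python3 chk.py
```

```text
clock: 16.1
tool_pos: [0.4542, 0.261, 0.0305]
ee_rot: [0.71, -0.689, 0.104, -0.103]
contact_force: [-0.6, 0.4, -0.2]
width: 0.0474
scene handle [0.457 0.268 0.101] 159.3 0.1007
scene knob [0.602 0.195 0.158] [0.631 0.223 0.186]
wrist handle [0.448 0.272 0.102] 158.7 0.1109
side knob [0.601 0.185 0.182] [0.618 0.198 0.186]
tcp [0.4544 0.2612 0.0305] 163.17771460832876 0.10089599036450031 jaw deg 73.12722590441638 app [ 0.002  0.03  -1.   ] [-0.4  0.3 -0.2] [ 0.35  0.37 -0.4   0.8   0.03  0.64]
```

```bash
python3 -m jog '[{"rx":0,"ry":0,"rz":0,"x":-0.0012,"y":-0.003,"z":0,"fingers":0.55},{"rx":0,"ry":0,"rz":0,"x":-0.001,"y":-0.003,"z":0,"fingers":0.55},{"rx":0,"ry":0,"rz":0,"x":0,"y":0,"z":0,"fingers":0.55}]'; python3 chk.py
```

```text
clock: 16.5
tool_pos: [0.4534, 0.2589, 0.0308]
ee_rot: [0.713, -0.686, 0.104, -0.102]
contact_force: [0.8, 0.2, -0.7]
width: 0.047
scene handle [0.457 0.266 0.101] 160.1 0.1001
scene knob [0.602 0.195 0.158] [0.632 0.224 0.187]
wrist handle [0.446 0.27  0.102] 160.2 0.1111
side knob [0.605 0.19  0.181] [0.618 0.204 0.186]
tcp [0.4533 0.2585 0.0309] 164.82166386168652 0.10119212148994698 jaw deg 73.21042609589688 app [ 0.004  0.038 -0.999] [ 1.9  7.8 -1.6] [ 0.34  0.36 -0.41  0.79  0.03  0.63]
```

```bash
python3 -m jog '[{"rx":0,"ry":0,"rz":0,"x":-0.001,"y":-0.004,"z":0,"fingers":0.55},{"rx":0,"ry":0,"rz":0,"x":-0.001,"y":-0.004,"z":0,"fingers":0.55},{"rx":0,"ry":0,"rz":0,"x":0,"y":0,"z":0,"fingers":0.55}]'; python3 chk.py
```

```text
clock: 16.9
tool_pos: [0.4541, 0.2606, 0.031]
ee_rot: [0.721, -0.678, 0.102, -0.1]
contact_force: [-0.9, -0.6, 0.0]
width: 0.0471
scene handle [0.455 0.265 0.101] 160.9 0.1014
scene knob [0.604 0.196 0.16 ] [0.631 0.224 0.186]
wrist handle [0.447 0.27  0.102] 160.2 0.1109
side knob [0.603 0.189 0.182] [0.615 0.2   0.186]
tcp [0.4538 0.2597 0.0311] 164.0833986670167 0.10104867532031456 jaw deg 73.48900928050884 app [ 0.006  0.058 -0.998] [ 2.  12.1 -4.8] [ 0.33  0.35 -0.42  0.78  0.05  0.62]
```

At the stop: the handle didn't move and the push force rose to 12 N. Backing off inside the cage, levelling, and rising clear.

```bash
python3 -m jog '[{"rx":-0.05,"ry":0,"rz":0,"x":0.002,"y":0.006,"z":0,"fingers":0.55},{"rx":0,"ry":0,"rz":0,"x":0.001,"y":0.003,"z":0,"fingers":0.7},{"rx":0,"ry":0,"rz":0,"x":0,"y":0,"z":0,"fingers":0.7},{"rx":0,"ry":0,"rz":0,"x":0,"y":0,"z":0.02,"fingers":0.7},{"rx":0,"ry":0,"rz":0,"x":0,"y":0,"z":0.03,"fingers":0.7},{"rx":0,"ry":0,"rz":0,"x":0,"y":0,"z":0.03,"fingers":0.7},{"rx":0,"ry":0,"rz":0,"x":0,"y":0,"z":0.04,"fingers":0.7},{"rx":0,"ry":0,"rz":0,"x":-0.01,"y":0,"z":0.04,"fingers":0.7},{"rx":0,"ry":0,"rz":0,"x":-0.01,"y":0,"z":0.03,"fingers":0.7},{"rx":0,"ry":0,"rz":0,"x":0,"y":0,"z":0,"fingers":0.7},{"rx":0,"ry":0,"rz":0,"x":0,"y":0,"z":0,"fingers":0.7}]'; python3 chk.py
python3 - <<'E'
from m import *
im=[]
hc=[];pc=[]
for n in('scene','side'):
    c=cap(n); W=world(c); im.append(c['img'][:,:,::-1])
    for k in('blue','yellow','red'):
        for ce,a,P in blobs(c,W,k,.03,.2,15): print(n,k,ce.round(),a,P.min(0).round(3),P.max(0).round(3))
    for lo,hi in((.08,.1),(.12,.14)):
        m=(np.hypot(W[...,0]-.615,W[...,1]-.208)<.05)&(W[...,2]>lo)&(W[...,2]<hi); print(' can',lo,circ(W[m]))
cv2.imwrite('pics/v10.png',np.hstack([im[0][60:400,120:500],im[1][60:400,150:530]]))
E
```

```text
clock: 17.97
tool_pos: [0.4307, 0.2626, 0.2277]
ee_rot: [0.702, -0.697, 0.103, -0.102]
contact_force: [0.5, 0.2, -0.7]
width: 0.0601
scene handle [0.457 0.272 0.101] 157.1 0.1018
scene knob [0.604 0.196 0.158] [0.631 0.225 0.186]
wrist handle [0.451 0.269 0.102] 159.5 0.1064
side knob [0.603 0.191 0.182] [0.619 0.201 0.186]
tcp [0.4304 0.2625 0.2259] 165.79423638415454 0.12439718746540539 jaw deg 73.36040817017478 app [-0.003  0.006 -1.   ] [-0.3  0.7 -1.3] [ 0.38  0.22 -0.04  1.31  0.01  0.67]
scene blue [338. 273.] 166 [0.572 0.201 0.041] [0.658 0.248 0.07 ]
scene yellow [246. 197.] 26 [ 0.535 -0.152  0.04 ] [ 0.553 -0.134  0.049]
scene yellow [394. 232.] 65 [0.446 0.263 0.052] [0.466 0.281 0.104]
scene red [170. 128.] 160 [ 0.401 -0.681  0.065] [ 0.467 -0.579  0.075]
scene red [204. 149.] 61 [ 0.526 -0.345  0.115] [ 0.551 -0.31   0.142]
scene red [255. 201.] 78 [ 0.623 -0.034  0.128] [ 0.651 -0.004  0.142]
scene red [338. 221.] 117 [0.604 0.196 0.16 ] [0.633 0.224 0.187]
scene red [321. 299.] 77 [0.695 0.236 0.03 ] [0.722 0.256 0.051]
 can 0.08 (array([0.6148856 , 0.20762779]), np.float64(0.031216005077037257))
 can 0.12 (array([0.61476177, 0.20751502]), np.float64(0.03129106855837567))
side yellow [301. 266.] 34 [ 0.531 -0.158  0.046] [ 0.549 -0.141  0.05 ]
side red [319. 201.] 47 [ 0.62  -0.039  0.137] [ 0.645 -0.016  0.141]
side red [332. 289.] 50 [ 0.522 -0.345  0.138] [ 0.542 -0.323  0.142]
 can 0.08 (array([0.61242936, 0.20370357]), np.float64(0.030620234411725795))
 can 0.12 (array([0.61255375, 0.20411902]), np.float64(0.03090027118212991))
```

View pics/v10.png

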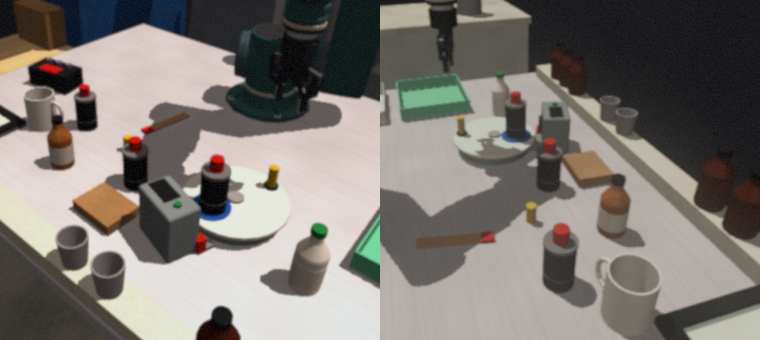

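The final views show the can upright on the pad, which now faces the drive unit. The handle is at the robot side and the gripper is clear. Nothing else has shifted. Handing in.

```bash
python3 -c "
from bench import manip; print(manip.hand_in())"
```

```text
the job is handed in; nothing more can be done
None
```

The loaded can is standing on the blue pad, the turntable is against its stop, and the job is handed in at about 18 s on the robot's clock. No verdict came back.

- **Finding the can:** I lifted two cans by their knobs. The one nearest the drive unit pulled about 2.4 N, so it is empty, and I set it back. The one nearest the robot pulled about 6.3 N, so it is the one with film. I did not lift or touch the third can.
- **Placing it:** I stood the loaded can on the pad about 3 mm off centre and let go.
- **Turning the table:** I pushed the handle round until it stopped moving and the push force rose to about 12 N, against about 3 N needed to turn it. I then backed off and raised the gripper clear.

**Last checks:**
- The loaded can is upright at about (0.614, 0.206).
- It is an estimated 5–7 mm from the pad centre, within the 18 mm limit.
- The turntable angle works out at about 1.48–1.5 rad. That rests on the measured start angle (about 0.27–0.3 rad), and the push force is what confirms the stop.
- Both empty cans show no measurable shift, and the other things on the bench look undisturbed.

**What disagreed:**
- The reported tool height was about 29 mm lower than the fingertips the cameras showed. My first grip closed just above the knob without moving the can, and I allowed for the offset after that.
- The arm also drifted up to about 13 mm sideways on some moves.
- The scene and side cameras differed by about 4 mm on the can's position.

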